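# Clamp the rivet anvil in the bench holder

### The arm

A 6-joint arm with a two-finger parallel gripper is mounted at the origin on the work surface. World frame = base frame: x ahead of the robot, y to its left, z up, the work surface at z = 0. Lengths are in m, angles in rad, forces in N, time in s.
With the tool pointing down it reaches from about 0.35 to 0.775 m from the base axis. Payload 7.3 kg.
Tool frame: the origin (TCP) lies on the mounting face of the last link; the fingertips stand 178 mm ahead of it and the grasp point (between the pads) lies 159 mm ahead of it (robot.tcp_to_tips is the distance from the TCP to the fingertips, in m); z points along the fingers, y is the direction in which the jaws open and shut (so a half turn about z gives the same grasp; the last joint's range is limited). The gripper opens to 92 mm and grips with 3 to 60 N. Pads are 19 mm wide; open, the fingers measure 130 mm over their backs; the gripper's body (75 mm by 190 mm) begins 47 mm behind the grasp point.
Start: joints at [-1.285, 0.342, 1.524, -0, 1.275, -0.146], TCP at [0.22, -0.477, 0.405] pointing down, gripper open.
Joint ranges: [-2.53, 2.53], [-0.77, 2.02], [0.04, 2.7], [-1, 4.14], [0.28, 2.66], [-3.11, 3.11]. Speed limits (rad/s): [2.57, 2.57, 3.14, 3.14, 3.14, 3.14].

### API

Orientations are given as [roll, pitch, yaw] about the fixed x, y, z axes, in that order (R = Rz(yaw) Ry(pitch) Rx(roll)).
In Python, from cell import robot, viewer gives the robot as it stands.
- The arm moves only by the shell command python3 -m creep 'ROWS' [OPENING] [FORCE]. ROWS is JSON, a list that holds one entry, the list of rows, each a list of 6 numbers: the shift along the world's x, y, z in mm, then the turn, a rotation vector about the world's x, y, z in degrees. A call has 1 to 5 rows; each row shifts and turns the pose as measured when the row begins; what a row does not reach is not made up. A row lasts 1/12 s, in which the tool goes at most 41.7 mm and 7.16 degrees, less where a joint would pass 70% of its speed; a pose out of reach is approached as far as the arm can. A call with a gripper value outside its range is refused whole. OPENING is the closure, from -1 (fully open) to 1 (shut), set as the call begins (- or left out, the last holds). The fingers move at their own pace and stop on an object; FORCE is the grip in N (left out, the last holds). Time passes only in rows, so rows that do not move let the fingers close. It gives the time, the measured TCP pose, the force and the opening at its end, in the units of the state.
- robot.observe(): the state, without advancing time (a new reading comes with each control period).
- viewer.read_camera(name): name is "side" or "top" or "wrist"; returns the picture (400x640x3 uint8, blue, green, red); there is no depth.
- viewer.camera_model(name): a dict with "fx", "fy", "cx", "cy" (pixels), "k1" (the pictures are not rectified: a ray, as slopes to the right and down, at radius r is drawn at 1 + k1 r^2 times it, then the intrinsics apply), "pose" (4x4, takes a point from camera to world coordinates); the wrist camera has in their place "mount" (4x4, takes a point from camera to tool coordinates, whose origin is the TCP and whose axes are the flange's). Camera axes: x right, y up, looking along -z (the intrinsics and any distortion apply to the point x, -y, -z); pixel columns grow to the right and rows downward; lengths in m; the calibration is good to about 2 mm. A picture is of the moment at which its call begins: read the wrist's pose just before it. camera_model takes no time and is no camera call.
- robot.hand_in(): hands the job in, once; it reports no verdict.
The state is a dict: "time": time; "qpos": joint angles; "qvel": joint speeds; "joint_efforts": joint torques, N m; "tool_pos": TCP position; "tool_rot": TCP orientation; "contact_force": force on the tool from outside, world axes, zero at the start; "torque": the same for the moment, N m; "opening": finger opening in m.
Only numpy, scipy, OpenCV 4.12 (cv2) and the standard library are available. Lean on these libraries where they do the work, as an engineer would, in place of code of your own. Each camera call takes 0.05 s, during which the arm holds its last target. There are 200 camera calls.

### The job

Stand the loose steel rivet anvil, foot down and square, in the slot of the bench holder between the jaw and the stop, let go of it, then turn the knob sunk in the holder's well clockwise until the jaw holds the anvil snugly against the stop. Tighten by feel to about 10 N of jaw force (finger-tight), never cranking it hard and never pressing hard on the sides of the well; finish with the hand off everything and the other things on the bench left where they are.

Things in the scene. Friction and masses are not known exactly. Their poses are not given: they have to be found in the camera images.
- bed: grey bench holder, fixed; may stand turned. Origin: centre of its underside. Footprint 120 (x) by 210 (y, -121 to +89). Its -y end is a raised block 62 high with the knob's well; the rest is a low platform, top 30 above the table, carrying from -y to +y the slide, jaw, slot and stop. Directions below are the holder's own (sizes in mm).
- well: raised block (110 x 92 x 36) round the well; origin on the well's axis at its floor, 26 above the table. The well is a round hole, diameter 79, 36 deep (rim 62 above the table), the knob in its middle. A widely opened gripper does not fit: open it only a little more than the knob's grip. Pressing on this block with over 15 N is forbidden.
- knob_top (a point): centre of the knob's top, on its axis, 50 above the table (12 below the rim); turns with the knob. The knob is an upright bar grip 34 long (this point's x) x 14 thick (y) x 20 tall on a round skirt of diameter 40, 4 thick, lying on the well's floor. Pinch the bar across its thickness from above.
- knob (a joint): knob angle, rad: 0 at the start (jaw fully back, bar along the holder's x), grows clockwise seen from above, ends at 2.7. Each rad moves the slide 7 mm to the stop. Turns against a steady friction of 0.12 N m and stays where left. The jaw closes on the anvil between 1.0 and 2.0 rad, depending on the stop; about 0.2 rad more gives 10 N.
- slot (a point): point on the platform (30 above the table) in the slot: at the start 15.5 from the jaw's face and 15.5 to 22.5 from the stop's (the stop is set differently every time, not measured). x runs along the slot, y across it from jaw to stop. The anvil goes here, long side along x. Ends open; stop 80 long, jaw 70, both 14 high.
- jaw: steel jaw plate, 70 long (x), 10 thick (y), 14 high. Origin: bottom middle of its gripping face, which looks to +y. Moves to +y with the slide, on which it is sprung: once jaw, anvil and stop are tight it stands still, and each further 0.1 rad of the knob adds about 5 N of jaw force and 0.034 N m to the knob's torque.
- anvil: loose steel rivet anvil, 0.25 kg: a foot 50 (x) x 24 (y) x 18 high, on it a square shank 20 x 20 from 18 to 44 high, and a round domed button of diameter 18 on top, to 50. Origin: centre of its underside. Starts upright on the table, turned any way within a quarter turn or so. Grip it by the shank.
- rivet_jar: bystander: small glass jar with steel lid, diameter 42, 45 high, origin under its centre; between the anvil and the holder
- mallet: bystander: hammer lying on the table to the left
- driver: bystander: screwdriver lying on the table to the right
- stirrup: bystander: steel stirrup iron standing on its tread 55 x 110, 134 high, behind
- oil_tin: bystander: open metal tin, diameter 76, 55 high, behind the holder
- dome_punch: bystander: round steel punch standing upright, diameter 22, 78 high, behind the anvil
- wood_chock: bystander: wooden block 70 x 50 x 40 on the left
Things that resemble listed ones, but are neither listed nor needed, are in the scene too. What is shaped like the anvil but red is not meant.

How it is judged:
On the way, in this order (a step that is already met when the one before it is completed fails the run):
1. the anvil stands in the slot, let go, not yet clamped (horizontal distance between anvil and slot below 0.015 m and z of anvil in the frame of slot below 0.004 m and angle between anvil's own z axis and vertical below 0.08 rad and angle between the x axis of anvil and the x axis of slot, either way round below 0.25 rad and contact force between the fingers and anvil below 0.1 N and contact force between jaw and anvil below 3 N), for 0.2 s.
2. the jaw holds the anvil (contact force between jaw and anvil above 5 N), for 0.2 s.
At the end, for the whole second after the job is handed in: The anvil stands upright (within 0.06 rad), foot down on the platform (within 4 mm), square to the jaw (within 0.06 rad) and within 20 mm of the slot point, at rest, and the jaw presses it against the stop with 5 to 15 N (contact force between jaw and anvil between 5 and 15 N and horizontal distance between anvil and slot below 0.02 m and z of anvil in the frame of slot below 0.004 m and angle between anvil's own z axis and vertical below 0.06 rad and angle between the x axis of anvil and the x axis of slot, either way round below 0.06 rad and linear speed of anvil below 0.01 m/s); the robot touches nothing.
It fails at once if the jaw is cranked onto the anvil with more than 22 N (contact force between jaw and anvil above 22 N).
It fails at once if the gripper presses on the well block with more than 15 N (contact force between any of the fingers, the arm and well above 15 N).
It fails at once if a bystander is moved by more than 30 mm (distance of any of rivet_jar, mallet, driver, stirrup, oil_tin, dome_punch, wood_chock from where it was at the start of the episode above 0.03 m).
It also fails if it takes over 64 s, if anything falls off the work surface, if the arm or the gripper's body presses on something with over 40 N, if the wrist force passes 120 N, or if a joint passes its speed limit or range.

## Working session

There is one attempt and no reset: what is moved stays moved. The work goes in short steps, Python scripts to look and compute and a shell command to move; the robot and the scene stay as the last step left them, time stands still between calls to the robot, and variables do not carry over. Pictures are saved under pics/ and viewed, about 8 in all and at most 12, crops included, and the job is handed in when it is done.

```bash
ls; mkdir -p pics; cat > h.py <<'E'
import numpy as np, cv2
from cell import robot, viewer
from scipy.spatial.transform import Rotation as R
def cam(name, st=None):
    m=viewer.camera_model(name)
    if 'pose' in m: P=np.array(m['pose'])
    else:
        st=st or robot.observe(); T=np.eye(4); T[:3,:3]=R.from_euler('xyz',st['tool_rot']).as_matrix(); T[:3,3]=st['tool_pos']; P=T@np.array(m['mount'])
    return m,P
def ray(name,u,v,c=None):
    m,P=c or cam(name)
    K=np.array([[m['fx'],0,m['cx']],[0,m['fy'],m['cy']],[0,0,1.]])
    x,y=cv2.undistortPoints(np.array([[[u,v]]],float),K,np.array([m['k1'],0,0,0,0.]))[0,0] if False else und(m,u,v)
    return P[:3,3],P[:3,:3]@np.array([x,-y,-1.])
def und(m,u,v):
    a=np.array([(u-m['cx'])/m['fx'],(v-m['cy'])/m['fy']]); s=a.copy()
    for _ in range(30): s=a/(1+m['k1']*(s@s))
    return s
def plane(name,u,v,z,c=None):
    o,d=ray(name,u,v,c); return o+d*(z-o[2])/d[2]
def proj(name,p,c=None):
    m,P=c or cam(name); q=P[:3,:3].T@(np.array(p)-P[:3,3]); s=np.array([q[0],-q[1]])/-q[2]
    s=s*(1+m['k1']*(s@s)); return np.array([m['fx']*s[0]+m['cx'],m['fy']*s[1]+m['cy']])
E
python3 - <<'E'
from h import *
st=robot.observe(); print({k:np.round(v,3) for k,v in st.items()}, robot.tcp_to_tips)
for n in ['top','side','wrist']:
    im=viewer.read_camera(n); cv2.imwrite(f'pics/{n}0.png',im)
    m,P=cam(n); print(n,m['fx'],m['k1'],np.round(P,3).tolist())
a=cv2.imread('pics/top0.png')
E
```

```text
pics
{'time': np.float64(0.0), 'qpos': array([-1.285,  0.343,  1.525, -0.   ,  1.275, -0.146]), 'qvel': array([-0.001, -0.001,  0.001,  0.001,  0.   ,  0.   ]), 'joint_efforts': array([-1.0000e-03, -4.3124e+01, -2.4421e+01,  7.2000e-02,  5.6000e-02,
       -0.0000e+00]), 'tool_pos': array([ 0.22 , -0.477,  0.404]), 'tool_rot': array([-3.14 , -0.   ,  0.432]), 'contact_force': array([ 0.109, -0.225, -1.257]), 'torque': array([ 0.004, -0.031, -0.012]), 'opening': np.float64(0.092)} 0.178
top 452.8463167747481 -0.05764799624919478 [[-0.022, 0.989, -0.149, 0.421], [-1.0, -0.021, 0.007, 0.035], [0.004, 0.149, 0.989, 1.289], [0.0, 0.0, 0.0, 1.0]]
side 447.31015560618414 0.033019246984301254 [[-0.867, 0.318, -0.385, 0.075], [-0.499, -0.538, 0.679, 0.938], [0.009, 0.781, 0.625, 0.905], [0.0, 0.0, 0.0, 1.0]]
wrist 335.30232028871353 -0.03401051370587772 [[0.419, 0.863, 0.283, 0.297], [-0.908, 0.398, 0.128, -0.441], [-0.002, -0.311, 0.951, 0.385], [0.0, 0.0, 0.0, 1.0]]
```

View pics/top0.png

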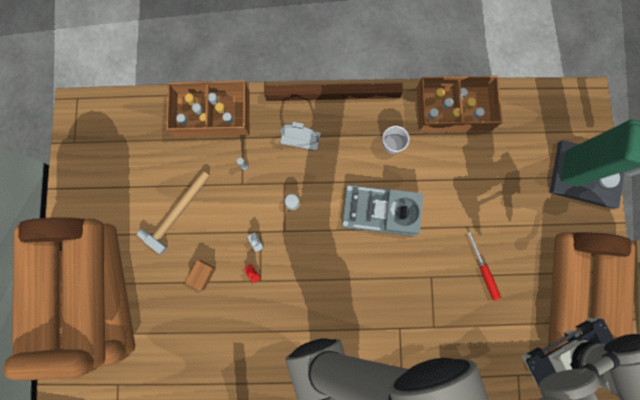

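View pics/side0.png

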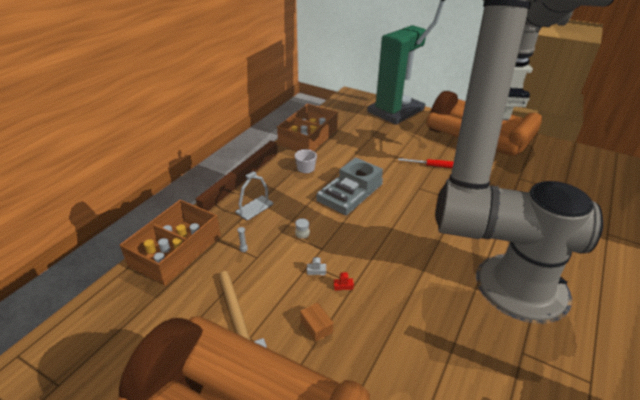

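The top view shows the steel anvil at about (256,241), its red twin at (252,272), the jar at (292,202), and the holder at about (383,210) with the well on the right at (405,210). The side view shows the grey anvil at (316,268) and the red one at (344,282). I'll enlarge both regions to confirm.

```bash
python3 - <<'E'
from h import *
a=cv2.imread('pics/top0.png')
f=lambda x0,y0,w,h,s:cv2.resize(a[y0:y0+h,x0:x0+w],None,fx=s,fy=s,interpolation=cv2.INTER_CUBIC)
c=np.vstack([f(335,175,96,70,8)[:, :],])
d=f(232,222,60,70,8)
c=c[:560,:768]
out=np.hstack([cv2.resize(c,(470,343)),cv2.resize(d,(294,343))])
cv2.imwrite('pics/crop0.png',out)
for n,u,v,z in [('anvil top',256,241,.03),('well',405,210,.05),('slot',368,208,.03),('jar',292,202,.045)]: print(n,np.round(plane('top',u,v,z),3))
E
```

```text
anvil top [0.489 0.224 0.03 ]
well [ 0.564 -0.19   0.05 ]
slot [ 0.574 -0.09   0.03 ]
jar [0.594 0.121 0.045]
```

View pics/crop0.png

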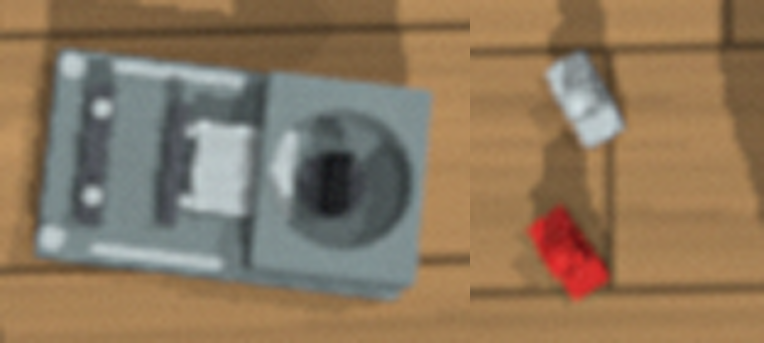

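The crop confirms it: the grey foot-and-shank piece at about (256,241) is the anvil, and the red one at (252,272) is not. In the holder the stop is at about (354,205), the jaw at (370,207), the slot in between and the well at (405,210). I'll move over the holder for a wrist look.

```bash
python3 -m creep '[[[20,25,0,0,0,0],[20,25,0,0,0,0],[20,25,0,0,0,0],[20,25,0,0,0,0],[20,25,0,0,0,0]]]' >/dev/null
python3 -m creep '[[[20,25,0,0,0,0],[20,25,0,0,0,0],[20,25,0,0,0,0],[20,25,0,0,0,0],[20,25,0,0,0,0]]]' >/dev/null
python3 -m creep '[[[20,25,0,0,0,0],[20,25,0,0,0,0],[20,25,0,0,0,0],[20,25,0,0,0,0],[0,0,0,0,0,0]]]' 
python3 - <<'E'
from h import *
st=robot.observe(); print(st['tool_pos'],st['tool_rot'],st['qpos'])
np.save('st1.npy',st,allow_pickle=True)
cv2.imwrite('pics/w1.png',viewer.read_camera('wrist'))
E
```

```text
time: 1.4
tool_pos: [0.5071, -0.1092, 0.4003]
tool_rot: [-3.135, 0.002, 0.424]
contact_force: [-1.1, 0.5, 0.4]
opening: 0.0919
[ 0.50710789 -0.10918195  0.40033603] [-3.13470198e+00  1.64214197e-03  4.24221016e-01] [-0.36090074  0.33555663  1.54630672  0.00389263  1.26576407  0.78449998]
```

View pics/w1.png

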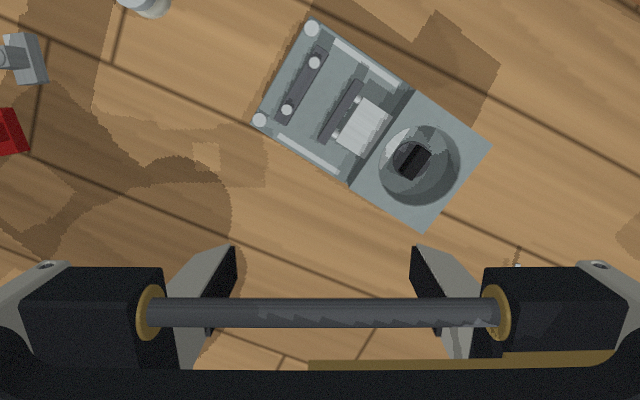

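The wrist view shows the holder clearly: well rim centred near (418,165), stop at about (300,85), jaw at (340,112). I'll enlarge it with a grid to pick edges.

```bash
python3 - <<'E'
from h import *
a=cv2.imread('pics/w1.png')[10:240,245:500]
a=cv2.resize(a,None,fx=2.6,fy=2.6,interpolation=cv2.INTER_CUBIC)
for u in range(260,500,20): cv2.line(a,(int((u-245)*2.6),0),(int((u-245)*2.6),6+6*(u%100==0)),(0,0,255),1); cv2.putText(a,str(u),(int((u-245)*2.6)-10,20),0,.35,(0,0,255))
for v in range(20,240,20): cv2.line(a,(0,int((v-10)*2.6)),(6,int((v-10)*2.6)),(0,0,255),1); cv2.putText(a,str(v),(8,int((v-10)*2.6)+4),0,.35,(0,0,255))
cv2.imwrite('pics/w1c.png',a)
E
```

```text
(no output)
```

View pics/w1c.png

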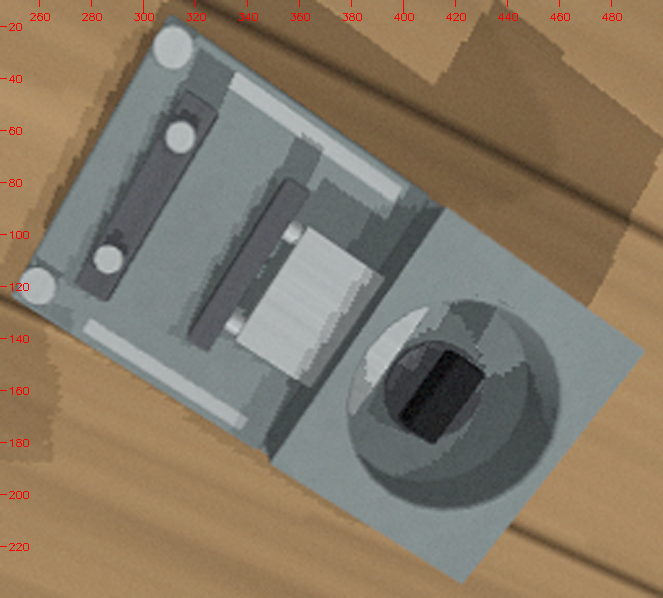

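```bash
python3 - <<'E'
from h import *
st=np.load('st1.npy',allow_pickle=True).item(); c=cam('wrist',st)
def q(pts,z): return np.array([plane('wrist',x/2.6+245,y/2.6+10,z,c)[:2]*1000 for x,y in pts])
B=q([(445,208),(645,350),(462,582),(268,458)],.062); print('block',B.round(1),[np.linalg.norm(B[i]-B[(i+1)%4]).round(1) for i in range(4)],B.mean(0).round(1))
w=q([(453.5,404.5)],.062)[0];print('rim',w.round(1))
k=q([(449,349),(485,376),(434,443),(399,415)],.050);print('bar',k.mean(0).round(1),[np.linalg.norm(k[i]-k[(i+1)%4]).round(1) for i in range(4)])
s=q([(187,92),(218,114),(107,300),(77,281)],.044);print('stop',s.round(1),[np.linalg.norm(s[i]-s[(i+1)%4]).round(1) for i in range(4)])
j=q([(284,178),(309,186),(207,350),(188,336)],.044);print('jaw',j.round(1),[np.linalg.norm(j[i]-j[(i+1)%4]).round(1) for i in range(4)])
p=q([(175,15),(10,297)],.03);print('plat',p.round(1),np.linalg.norm(p[0]-p[1]))
ang=lambda d:np.degrees(np.arctan2(d[1],d[0])).round(1)
print('x-axis dirs',ang(B[0]-B[3]),ang(B[1]-B[2]),ang(B[0]-B[1])-90,ang(B[3]-B[2])-90,ang(s[0]-s[3]),ang(s[1]-s[2]),ang(j[0]-j[3]),ang(p[0]-p[1]))
# anvil in the top view: mask of bright grey
a=cv2.imread('pics/top0.png')[222:262,236:280]; hsv=cv2.cvtColor(a,cv2.COLOR_BGR2HSV)
m=((hsv[...,1]<60)&(hsv[...,2]>110)).astype(np.uint8); n,l,stt,cen=cv2.connectedComponentsWithStats(m)
i=1+stt[1:,4].argmax(); pts=np.argwhere(l==i)[:,::-1].astype(np.float32)+[236,222]
W=np.array([plane('top',u,v,.018)[:2]*1000 for u,v in pts],np.float32); print(len(pts),cv2.minAreaRect(W),W.mean(0))
E
```

```text
block [[ 620.1 -148.1]
 [ 607.5 -239. ]
 [ 499.2 -223.3]
 [ 513.3 -131. ]] [np.float64(91.8), np.float64(109.5), np.float64(93.4), np.float64(108.2)] [ 560.  -185.3]
rim [ 560.4 -184.8]
bar [ 560.5 -183.2] [np.float64(17.9), np.float64(31.7), np.float64(18.3), np.float64(30.8)]
stop [[618.8 -49.9]
 [616.8 -62.9]
 [540.1 -51.8]
 [541.9 -38.8]] [np.float64(13.2), np.float64(77.5), np.float64(13.1), np.float64(77.7)]
jaw [[ 607.   -93.8]
 [ 608.3 -103.3]
 [ 538.4  -94.2]
 [ 540.3  -85.3]] [np.float64(9.6), np.float64(70.4), np.float64(9.0), np.float64(67.2)]
plat [[642.  -34.4]
 [523.5 -15.4]] 120.02239565218342
x-axis dirs -9.1 -8.2 -7.900000000000006 -8.700000000000003 -8.2 -8.3 -7.3 -9.1
177 ((487.32135009765625, 229.11361694335938), (54.54726791381836, 27.81924057006836), 28.791723251342773) [486.79886 228.71217]
```

Measurements match the given sizes: block about 109x92, platform 120, jaw 70. The holder x axis is at -8.4°, the well at (560,-185), the slot near (576,-74) and the gap about 32.6 mm. The anvil is at (487,229) with its long axis at about 29°. Next I turn, move towards the anvil and look again.

```bash
python3 -m creep '[[[1,20,-4,0,0,6.8],[1,20,-5,0,0,6.8],[1,20,-5,0,0,6.8],[1,20,-5,0,0,6.8],[1,20,-5,0,0,6.8]]]' 0 >/dev/null
python3 -m creep '[[[1,20,-5,0,0,6.8],[1,20,-5,0,0,6.8],[1,20,-5,0,0,6.8],[1,20,-5,0,0,6.8],[1,20,-5,0,0,6.8]]]' >/dev/null
python3 -m creep '[[[1,20,-5,0,0,6.8],[1,20,-5,0,0,6.8],[1,20,-5,0,0,6.8],[1,20,-5,0,0,6.8],[0,0,0,0,0,0]]]' 
python3 - <<'E'
from h import *
st=robot.observe(); print(st['tool_pos'],st['tool_rot'],st['qpos'])
np.save('st2.npy',st,allow_pickle=True)
im=viewer.read_camera('wrist');cv2.imwrite('pics/w2.png',im)
c=cam('wrist',st); u,v=proj('wrist',[.487,.229,.03],c); print(u,v)
u,v=int(u),int(v); x0,y0=max(u-60,0),max(v-60,0); print(x0,y0)
cr=cv2.resize(im[y0:y0+120,x0:x0+120],None,fx=5,fy=5,interpolation=cv2.INTER_CUBIC)
for t in range(0,120,20): cv2.putText(cr,str(x0+t),(t*5,10),0,.4,(0,0,255));cv2.putText(cr,str(y0+t),(0,t*5+4),0,.4,(0,0,255))
cv2.imwrite('pics/w2c.png',cr)
E
```

```text
time: 2.7
tool_pos: [0.5154, 0.1656, 0.3255]
tool_rot: [-3.129, 0.009, 2.155]
contact_force: [-0.9, -0.5, 0.7]
opening: 0.0461
[0.51543456 0.16555137 0.32549797] [-3.12904105  0.00876392  2.15516571] [ 0.17259482  0.44936058  1.59115506 -0.01458114  1.109115   -0.40517178]
341.79174248737536 110.97386066525243
281 50
```

View pics/w2c.png

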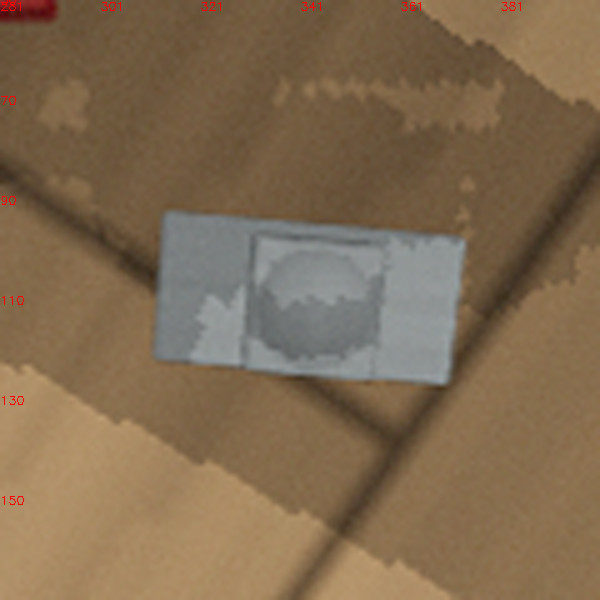

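The close-up shows the grey anvil: foot corners in the crop at about (165,211), (464,238), (448,384) and (155,358), dome centred at (320,305).

```bash
python3 - <<'E'
from h import *
st=np.load('st2.npy',allow_pickle=True).item(); c=cam('wrist',st)
def q(pts,z): return np.array([plane('wrist',x/5+281,y/5+50,z,c)[:2]*1000 for x,y in pts])
f=q([(165,211),(464,238),(448,384),(155,358)],.018)
print(f.round(1),f.mean(0).round(1),[np.linalg.norm(f[i]-f[(i+1)%4]).round(1) for i in range(4)])
ang=lambda d:np.degrees(np.arctan2(d[1],d[0])).round(1)
print(ang(f[1]-f[0]),ang(f[2]-f[3]),'dome',q([(320,305)],.046).round(1))
s=robot.observe(); p=s['tool_pos']*1000; Rm=R.from_euler('xyz',s['tool_rot']).as_matrix(); print(p,'grasp pt',p+Rm[:,2]*159,Rm.round(4))
E
```

```text
[[460.5 228.5]
 [503.6 252. ]
 [515.3 231.5]
 [471.9 207.8]] [487.8 229.9] [np.float64(49.2), np.float64(23.6), np.float64(49.4), np.float64(23.6)]
28.6 28.6 dome [[487.9 230.7]]
[515.51224098 164.28188586 325.84573238] grasp pt [514.63256679 161.87405225 166.86639878] [[-0.547   0.8371 -0.0055]
 [ 0.8371  0.5469 -0.0151]
 [-0.0097 -0.0129 -0.9999]]
```

```bash
cat > s.py <<'E'
from h import *
s=robot.observe(); p=s['tool_pos']*1000; Rm=R.from_euler('xyz',s['tool_rot']).as_matrix()
print('t%.2f'%s['time'],'tcp',p.round(1),'tilt-fix deg wx,wy',np.degrees([-Rm[1,2],Rm[0,2]]).round(2),'yaw',np.degrees(s['tool_rot'][2]).round(2),'F',np.round(s['contact_force'],1),'Tq',np.round(s['torque'],3),'op',round(s['opening']*1000,1),'q6',round(s['qpos'][5],2))
E
python3 -m creep '[[[-9,22,-18,0.3,-0.1,-1.5],[-9,22,-18,0.3,-0.1,-1.5],[-9,22,-18,0.3,-0.1,-1.5],[0,0,0,0,0,0]]]' 0 >/dev/null; python3 s.py
```

```text
t3.08 tcp [489.3 225.4 272. ] tilt-fix deg wx,wy [0.06 0.2 ] yaw 117.38 F [-1.4  0.2  0.5] Tq [-0.003 -0.038  0.077] op 45.9 q6 -0.19
```

```bash
python3 -m creep '[[[-1.5,4.5,-20,0,0.2,1.2],[0,0,-20,0,0,0],[0,0,0,0,0,0]]]'  >/dev/null; python3 s.py
```

```text
t3.33 tcp [488.7 226.4 232.4] tilt-fix deg wx,wy [0.14 0.12] yaw 118.22 F [-1.2 -0.4 -0.2] Tq [-0.024 -0.032  0.006] op 45.9 q6 -0.2
```

```bash
python3 -m creep '[[[-1,4,-10,0.1,0.1,0.4],[0,1,-12,0,0,0],[0,0.5,-11,0,0,0],[0,0,0,0,0,0]]]'  >/dev/null; python3 s.py
```

```text
t3.67 tcp [490.1 228.2 200.8] tilt-fix deg wx,wy [0.01 0.25] yaw 118.18 F [-0.9 -0.6  0.7] Tq [-0.057 -0.124  0.029] op 46.1 q6 -0.2
```

```bash
python3 -m creep '[[[-2.3,2,-1,0,0.2,0.4],[0,0,0,0,0,0]]]'  >/dev/null; python3 s.py; python3 -m creep '[[[0,0,0,0,0,0],[0,0,0,0,0,0],[0,0,0,0,0,0],[0,0,0,0,0,0],[0,0,0,0,0,0]]]' 1 25 >/dev/null; python3 s.py
```

```text
t3.83 tcp [488.3 229.6 200.4] tilt-fix deg wx,wy [0.01 0.05] yaw 118.52 F [0.2 0.3 0.3] Tq [-0.011 -0.113  0.023] op 45.8 q6 -0.2
t4.25 tcp [488.8 229.8 202.7] tilt-fix deg wx,wy [-0.05  0.25] yaw 118.53 F [ 0.8  0.2 -1.5] Tq [ 0.013 -0.065  0.015] op 19.9 q6 -0.2
```

```bash
python3 -m creep '[[[0,0,20,0,0,0],[0,0,20,0,0,0],[0,0,20,0,0,0],[4,-10,10,0,0,-2]]]'  >/dev/null; python3 s.py; python3 -m creep '[[[8,-25,4,0,0,-3],[8,-28,0,0,0,-3],[8,-28,0,0,0,-3],[8,-28,0,0,0,-3],[8,-28,0,0,0,-3]]]'  >/dev/null; 
python3 -m creep '[[[8,-28,0,0,0,-3],[8,-28,0,0,0,-3],[8,-28,0,0,0,-3],[8,-28,0,0,0,-3],[8,-25,0,0,0,-3]]]'  >/dev/null;  python3 -m creep '[[[3,-10,0,0,0,-3],[0,0,0,0,0,0],[0,0,0,0,0,0]]]'  >/dev/null;python3 s.py
```

```text
t4.58 tcp [490.6 220.2 271.3] tilt-fix deg wx,wy [ 0.08 -0.3 ] yaw 116.59 F [ 0.6  0.3 -2.3] Tq [-0.006 -0.16   0.053] op 19.6 q6 -0.18
t5.67 tcp [574.5 -87.8 273.8] tilt-fix deg wx,wy [ 0.07 -0.24] yaw 80.62 F [-1.4  0.3 -3. ] Tq [-0.002 -0.06  -0.059] op 19.9 q6 -0.12
```

```bash
python3 -m creep '[[[1,8,0,0,-0.2,1],[0.7,6,0,0,0,0],[0,0,0,0,0,0]]]'  >/dev/null;python3 s.py;python3 -m creep '[[[0.5,1,-10,0,0,0],[0,0,-9,0,0,0],[0,0,0,0,0,0],[0,0,0,0,0,0]]]'  >/dev/null;python3 s.py
python3 - <<'E'
from h import *
st=robot.observe(); np.save('st3.npy',st,allow_pickle=True)
a=viewer.read_camera('wrist');b=viewer.read_camera('side');cv2.imwrite('pics/w3.png',a);cv2.imwrite('pics/s3.png',b)
b=b[150:225,305:395]
cv2.imwrite('pics/w3c.png',np.vstack([a[40:360,100:540],cv2.resize(b,(440,280),interpolation=cv2.INTER_CUBIC)]))
E
```

```text
t5.92 tcp [575.3 -71.3 272.8] tilt-fix deg wx,wy [ 0.   -0.17] yaw 81.85 F [ 0.6  0.7 -1.7] Tq [ 0.006 -0.122 -0.045] op 19.3 q6 -0.11
t6.25 tcp [575.3 -66.  251.8] tilt-fix deg wx,wy [-0.02 -0.21] yaw 82.27 F [ 0.4 -1.2 -1.5] Tq [-0.044 -0.086 -0.024] op 19.8 q6 -0.11
```

View pics/w3c.png

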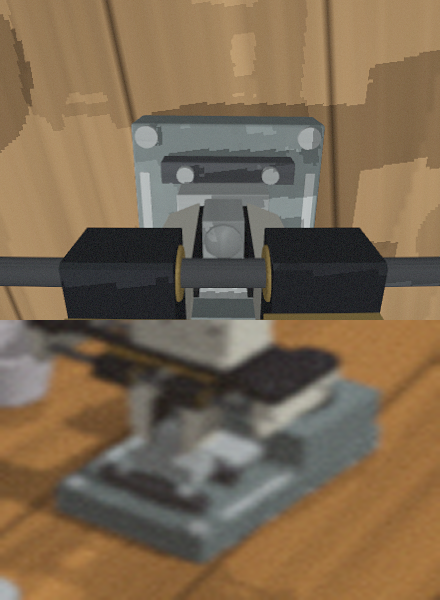

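The wrist view (crop) shows the anvil held straight over the slot. The stop's jaw-side edge is at about y=184 and the foot's top edge just behind it, so I'm too close to the stop, consistent with TCP y = -66. I'll correct to -73.5 and recheck numerically.

```bash
python3 - <<'E'
from h import *
c=cam('wrist',np.load('st3.npy',allow_pickle=True).item())
im=cv2.imread('pics/w3.png'); 
print(cv2.cvtColor(im,cv2.COLOR_BGR2GRAY)[185:250:1,315].tolist(), cv2.cvtColor(im,cv2.COLOR_BGR2GRAY)[185:250,285].tolist())
print('dome',plane('wrist',322,280,.097,c).round(4),'stop corners',[plane('wrist',u,v,.044,c).round(4).tolist() for u,v in [(262,197),(393,198),(262,222),(393,224)]],'foot edge',plane('wrist',330,226,.067,c).round(4))
E
python3 -m creep '[[[0.5,-4,0,0,-0.2,-0.5],[0,0,0,0,0,0]]]'  >/dev/null;python3 s.py;python3 -m creep '[[[0.5,-2,0,0,0,0],[0,0,0,0,0,0],[0,0,0,0,0,0]]]'  >/dev/null;python3 s.py
```

```text
[128, 124, 131, 127, 125, 122, 90, 89, 93, 93, 87, 69, 49, 53, 51, 55, 52, 58, 84, 86, 88, 89, 87, 86, 89, 86, 80, 59, 58, 65, 60, 54, 61, 61, 60, 60, 62, 71, 98, 107, 106, 113, 105, 107, 103, 110, 104, 106, 104, 115, 129, 122, 121, 117, 103, 101, 102, 101, 100, 102, 104, 99, 101, 101, 104] [122, 125, 126, 124, 124, 123, 99, 88, 90, 87, 86, 54, 51, 53, 56, 52, 57, 65, 81, 91, 97, 106, 126, 173, 170, 166, 166, 167, 168, 167, 166, 168, 165, 163, 165, 168, 162, 118, 111, 106, 105, 108, 106, 105, 108, 108, 107, 104, 106, 118, 156, 166, 167, 164, 167, 165, 167, 168, 166, 164, 166, 164, 160, 130, 125]
dome [ 0.5747 -0.063   0.097 ] stop corners [[0.5426, -0.0349, 0.044], [0.6189, -0.0458, 0.044], [0.5396, -0.0504, 0.044], [0.6178, -0.0622, 0.044]] foot edge [ 0.5807 -0.0491  0.067 ]
t6.52 tcp [576.1 -70.7 252.4] tilt-fix deg wx,wy [-0.    0.05] yaw 81.7 F [ 0.7 -0.5 -1.6] Tq [-0.103 -0.085 -0.01 ] op 19.5 q6 -0.11
t6.77 tcp [576.8 -73.8 253. ] tilt-fix deg wx,wy [0.02 0.14] yaw 81.62 F [ 0.2  0.2 -2.3] Tq [-0.008 -0.066 -0.044] op 19.9 q6 -0.11
```

```bash
python3 - <<'E'
from h import *
for t,n in ((0,'st3'),):
    c=cam('wrist',np.load('st3.npy',allow_pickle=True).item())
    print('foot top edge',plane('wrist',325,235.5,.067,c).round(4),'bottom edge',plane('wrist',325,222.5,.049,c).round(4))
st=robot.observe(); c=cam('wrist',st)
im=viewer.read_camera('wrist');cv2.imwrite('pics/w4.png',im)
g=cv2.cvtColor(im,cv2.COLOR_BGR2GRAY)
for u in (300,315,330,345): print(u,g[185:255,u].tolist())
E
python3 s.py
```

```text
foot top edge [ 0.5774 -0.0542  0.067 ] bottom edge [ 0.5775 -0.0538  0.049 ]
300 [53, 56, 48, 52, 56, 78, 84, 88, 87, 87, 86, 87, 86, 84, 88, 86, 87, 86, 84, 79, 81, 85, 81, 88, 88, 84, 92, 119, 127, 127, 125, 127, 127, 129, 123, 127, 129, 122, 107, 105, 108, 110, 107, 103, 103, 106, 105, 107, 105, 118, 155, 164, 168, 165, 166, 165, 166, 169, 163, 162, 148, 57, 31, 13, 23, 22, 27, 16, 19, 23]
315 [54, 51, 49, 53, 59, 78, 85, 85, 90, 87, 87, 91, 87, 84, 85, 87, 84, 82, 83, 83, 87, 87, 85, 88, 89, 80, 74, 106, 127, 126, 125, 123, 123, 122, 121, 125, 123, 122, 108, 105, 108, 106, 107, 108, 103, 108, 108, 104, 108, 112, 126, 123, 117, 119, 107, 102, 103, 105, 103, 102, 100, 104, 103, 104, 103, 100, 98, 104, 98, 101]
330 [49, 54, 49, 53, 60, 78, 85, 86, 88, 88, 86, 86, 87, 86, 87, 85, 86, 81, 86, 86, 85, 84, 82, 86, 71, 58, 63, 92, 91, 92, 85, 90, 89, 93, 89, 92, 86, 92, 103, 103, 107, 106, 107, 106, 107, 109, 105, 105, 105, 116, 126, 124, 122, 121, 108, 107, 104, 106, 106, 106, 107, 109, 105, 106, 107, 105, 108, 101, 106, 106]
345 [49, 53, 49, 56, 55, 85, 87, 88, 90, 87, 89, 91, 88, 87, 83, 83, 83, 84, 81, 84, 87, 82, 59, 65, 62, 59, 62, 92, 94, 92, 92, 89, 88, 88, 91, 87, 86, 90, 101, 105, 108, 109, 106, 105, 105, 108, 105, 103, 107, 112, 132, 124, 119, 120, 122, 125, 121, 120, 122, 123, 117, 43, 23, 23, 19, 29, 30, 25, 19, 25]
t6.82 tcp [576.9 -73.8 253. ] tilt-fix deg wx,wy [0.03 0.14] yaw 81.63 F [-0.4  0.4 -2.8] Tq [-0.072 -0.082  0.02 ] op 19.8 q6 -0.11
```

The foot sits centred on the TCP (front face 12 mm ahead), and the stop face is about 4.5 mm clear. Lowering now.

```bash
python3 -m creep '[[[0,0,-5,0,0.1,0],[0,0,-4,0,0,0],[0,0,0,0,0,0]]]'  >/dev/null;python3 s.py;python3 -m creep '[[[0,0,-5,0,0,0],[0,0,0,0,0,0]]]'  >/dev/null;python3 s.py
```

```text
t7.07 tcp [576.9 -74.  243.5] tilt-fix deg wx,wy [0.04 0.07] yaw 81.61 F [-0.4  0.4 -2.3] Tq [-0.042 -0.099 -0.001] op 19.7 q6 -0.11
t7.23 tcp [576.7 -73.8 237.6] tilt-fix deg wx,wy [0.02 0.03] yaw 81.62 F [-0.4 -0.1 -3.2] Tq [ 0.053 -0.046 -0.055] op 19.9 q6 -0.11
```

```bash
python3 -m creep '[[[0,0,-3,0,0,0],[0,0,0,0,0,0]]]'  >/dev/null;python3 s.py;python3 -m creep '[[[0,0,-1.5,0,0,0],[0,0,0,0,0,0]]]'  >/dev/null;python3 s.py;python3 -m creep '[[[0,0,-1.5,0,0,0],[0,0,0,0,0,0]]]'  >/dev/null;python3 s.py
```

```text
t7.40 tcp [576.6 -73.7 233.8] tilt-fix deg wx,wy [ 0.01 -0.01] yaw 81.62 F [-0.5 -0.2 -2.4] Tq [-0.014 -0.039 -0.009] op 19.7 q6 -0.11
t7.57 tcp [576.9 -73.7 232.6] tilt-fix deg wx,wy [0.02 0.03] yaw 81.63 F [-0.9 -0.7 -2.3] Tq [-0.009 -0.106 -0.019] op 19.9 q6 -0.11
t7.73 tcp [576.9 -73.6 233.1] tilt-fix deg wx,wy [0.05 0.1 ] yaw 81.64 F [ 0.9 -1.  -1.8] Tq [-0.059 -0.091 -0.016] op 19.8 q6 -0.11
```

```bash
python3 -m creep '[[[0,0,-2,0,0,0],[0,0,0,0,0,0]]]'  >/dev/null;python3 s.py;python3 -m creep '[[[0,0,-2,0,0,0],[0,0,0,0,0,0]]]'  >/dev/null;python3 s.py
```

```text
t7.90 tcp [577.2 -73.6 232.9] tilt-fix deg wx,wy [0.09 0.24] yaw 81.65 F [-0.8 -0.4 -2.9] Tq [-0.023 -0.092 -0.002] op 19.5 q6 -0.11
t8.07 tcp [577.5 -73.7 232.8] tilt-fix deg wx,wy [0.12 0.37] yaw 81.66 F [ 0.1 -0.2 -1.5] Tq [-0.033 -0.021  0.017] op 19.9 q6 -0.11
```

```bash
python3 -m creep '[[[0,0,-4,0,-0.3,0]]]'  >/dev/null;python3 s.py;python3 -m creep '[[[0,0,-3,0,0,0]]]'  >/dev/null;python3 s.py
```

```text
t8.15 tcp [577.3 -73.7 230.9] tilt-fix deg wx,wy [0.15 0.67] yaw 81.68 F [-15.3   1.6  35.2] Tq [0.23  2.782 0.043] op 19.9 q6 -0.11
t8.23 tcp [577.1 -73.7 230.5] tilt-fix deg wx,wy [0.18 0.73] yaw 81.69 F [-11.1   3.6  31.3] Tq [ 0.493  2.05  -0.032] op 19.7 q6 -0.11
```

Contact is firm, so the anvil is on the platform. Relax slightly, then open.

```bash
python3 -m creep '[[[0,0,1,0,0.3,0],[0,0,0,0,0.3,0]]]'  >/dev/null;python3 s.py;python3 -m creep '[[[0,0,0,0,0,0],[0,0,0,0,0,0],[0,0,0,0,0,0]]]' 0 >/dev/null;python3 s.py
```

```text
t8.40 tcp [577.  -73.6 232.6] tilt-fix deg wx,wy [0.21 0.23] yaw 81.7 F [ 0.2 -0.2 -3.3] Tq [ 0.029 -0.068 -0.003] op 19.8 q6 -0.11
t8.65 tcp [577.3 -73.7 231.4] tilt-fix deg wx,wy [0.2  0.22] yaw 81.69 F [0.3 0.1 0.3] Tq [-0.017 -0.091 -0.002] op 35.3 q6 -0.11
```

```bash
python3 -m creep '[[[0,0,15,0,0,0],[0,0,25,0,0,0],[0,0,25,0,0,0],[-2,-10,10,0,0,0],[-5,-30,5,0,0,0]]]'  >/dev/null;python3 -m creep '[[[-5,-35,0,0.2,0.2,0],[-4,-30,0,0,0,0],[0,0,0,0,0,0],[0,0,0,0,0,0]]]'  >/dev/null;python3 s.py
python3 - <<'E'
from h import *
st=robot.observe(); np.save('st5.npy',st,allow_pickle=True)
a=viewer.read_camera('wrist');cv2.imwrite('pics/w5.png',a)
E
```

```text
t9.40 tcp [ 559.3 -184.6  309.6] tilt-fix deg wx,wy [-0.   -0.24] yaw 81.88 F [-0.3 -0.2 -0.2] Tq [-0.003 -0.096  0.032] op 45.8 q6 -0.31
```

View pics/w5.png

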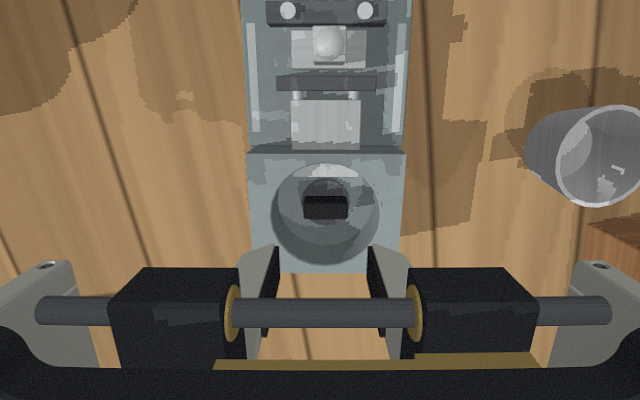

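The picture shows the anvil upright and square between the jaw (325,80) and the stop (325,12), and the knob bar at about (325,206). I'll compute the knob centre and the move.

```bash
python3 - <<'E'
from h import *
c=cam('wrist',np.load('st5.npy',allow_pickle=True).item())
P=lambda u,v,z:(plane('wrist',u,v,z,c)[:2]*1000).round(1)
print('rim L/R',P(271,213,.062),P(379,213,.062),'rim top',P(325,163,.062))
im=cv2.cvtColor(cv2.imread('pics/w5.png'),cv2.COLOR_BGR2GRAY)
print(im[185:225,325].tolist()); print(im[205,295:355].tolist())
print('anvil foot L/R',P(291,45,.048),P(368,45,.048),'jaw front edge',P(325,76,.044),'dome',P(328,42,.079))
E
```

```text
rim L/R [ 521.3 -177.3] [ 598.7 -188.2] rim top [ 565.1 -146.5]
[60, 59, 56, 61, 60, 59, 63, 69, 57, 64, 57, 15, 24, 20, 31, 11, 11, 20, 24, 36, 43, 38, 32, 33, 39, 44, 39, 41, 40, 44, 37, 41, 31, 38, 51, 77, 73, 74, 78, 71]
[107, 111, 109, 111, 111, 112, 83, 63, 49, 38, 39, 34, 40, 36, 35, 40, 37, 38, 43, 31, 39, 32, 39, 40, 34, 37, 42, 42, 38, 37, 43, 38, 38, 39, 37, 45, 39, 39, 39, 43, 44, 36, 34, 39, 41, 41, 40, 35, 36, 40, 36, 32, 30, 72, 92, 105, 110, 110, 107, 108]
anvil foot L/R [553.5 -67.4] [604.  -74.6] jaw front edge [573.1 -89.7] dome [577.1 -73.2]
```

```bash
python3 - <<'E'
from h import *
c=cam('wrist',np.load('st5.npy',allow_pickle=True).item())
print([(plane('wrist',u,v,.05,c)[:2]*1000).round(1) for u,v in [(325.5,203.5),(325.5,219),(325.5,211.5)]])
E
python3 -m creep '[[[0,0,0,0,0,7],[0,0,0,0,0,7],[0,0,0,0,0,7],[0,0,0,0,0,7],[0,0,0,0,0,7]]]' 0.48 >/dev/null
python3 -m creep '[[[0,0,0,0,0,7],[0,0,0,0,0,7],[0,0,0,0,0,7],[0,0,0,0,0,7],[0,0,0,0,0,7]]]' >/dev/null
python3 -m creep '[[[0,0,0,0,0,7],[0,0,0,0,0,7],[0,0,0,0,0,6],[0,0,0,0,0,0],[0,0,0,0,0,0]]]' >/dev/null; python3 s.py
```

```text
[array([ 560.9, -179.6]), array([ 559.1, -191.9]), array([ 560. , -185.9])]
t10.70 tcp [ 560.2 -170.2  300.8] tilt-fix deg wx,wy [ 0.27 -0.68] yaw 174.54 F [ 0.9 -0.6  0.4] Tq [ 0.086 -0.163 -0.012] op 23.9 q6 -1.89
```

```bash
python3 -m creep '[[[0,-8,-15,0.3,-0.7,-2.5],[0,-6,-15,0,0,0],[0,0,0,0,0,0],[0,0,0,0,0,0]]]' >/dev/null; python3 s.py
```

```text
t11.03 tcp [ 560.8 -182.1  270.1] tilt-fix deg wx,wy [-0.08  0.08] yaw 171.41 F [0.1 0.3 0.3] Tq [ 0.033 -0.168  0.025] op 24.2 q6 -1.87
```

```bash
python3 -m creep '[[[-0.5,-3,-8,0,0,0],[0,0,-8,0,0,0],[0,0,0,0,0,0]]]' >/dev/null; python3 s.py;  python3 -m creep '[[[0,0,-8,0,0,0],[0,0,0,0,0,0]]]' >/dev/null; python3 s.py
```

```text
t11.28 tcp [ 560.6 -184.4  254.1] tilt-fix deg wx,wy [-0.05  0.16] yaw 171.31 F [ 0.2 -0.2 -0.2] Tq [ 0.074 -0.068  0.019] op 23.7 q6 -1.87
t11.45 tcp [ 560.7 -184.2  245.6] tilt-fix deg wx,wy [-0.05  0.17] yaw 171.29 F [-1.  -0.4 -0.7] Tq [ 0.142 -0.169 -0.001] op 24.1 q6 -1.87
```

Centred within about 1 mm. Continuing down to TCP z of about 212 (tips at 34, bar 30–50).

```bash
python3 -m creep '[[[-0.4,-0.8,-8,0,0.1,0],[0,0,-8,0,0,0],[0,0,0,0,0,0]]]' >/dev/null; python3 s.py;  python3 -m creep '[[[0,0,-9,0,0,0],[0,0,-8,0,0,0],[0,0,0,0,0,0]]]' >/dev/null; python3 s.py
```

```text
t11.70 tcp [ 560.4 -184.9  228.4] tilt-fix deg wx,wy [-0.03  0.11] yaw 171.29 F [0.  0.4 0.4] Tq [ 0.109 -0.085 -0.025] op 23.7 q6 -1.87
t11.95 tcp [ 560.9 -185.8  211.3] tilt-fix deg wx,wy [0.12 0.27] yaw 171.3 F [-3.  -1.5  8. ] Tq [-0.07   0.265  0.028] op 24.0 q6 -1.87
```

```bash
python3 -m creep '[[[0,0,2,0,0,0],[0,0,0,0,0,0]]]' >/dev/null; python3 s.py; python3 -m creep '[[[0,0,0,0,0,0],[0,0,0,0,0,0],[0,0,0,0,0,0],[0,0,0,0,0,0]]]' 1 20 >/dev/null; python3 s.py
```

```text
t12.12 tcp [ 560.9 -186.2  212.7] tilt-fix deg wx,wy [0.14 0.28] yaw 171.29 F [ 0.  -0.4  0.3] Tq [ 0.089 -0.162  0.006] op 23.4 q6 -1.87
t12.45 tcp [ 560.9 -185.4  211.8] tilt-fix deg wx,wy [0.06 0.24] yaw 171.31 F [-1.  -0.8  2.3] Tq [-0.211 -0.003  0.042] op 14.2 q6 -1.87
```

```bash
python3 -m creep '[[[-0.5,0.3,0.7,0,0.2,-5],[0,0,0,0,0,-5],[0,0,0,0,0,-5]]]' - 30 >/dev/null; python3 s.py; python3 -m creep '[[[0,0,0,0,0,-5],[0,0,0,0,0,-5],[0,0,0,0,0,-5]]]' >/dev/null; python3 s.py
```

```text
t12.70 tcp [ 561.1 -185.5  211.8] tilt-fix deg wx,wy [0.21 0.13] yaw 155.92 F [-1.7 -0.1  4.3] Tq [0.173 0.138 0.157] op 13.4 q6 -1.6
t12.95 tcp [ 561.1 -185.6  211.8] tilt-fix deg wx,wy [0.3  0.06] yaw 140.22 F [-1.1  0.2  2.4] Tq [ 0.078 -0.084  0.143] op 13.4 q6 -1.32
```

```bash
python3 -m creep '[[[-0.3,0,0.5,0.3,0.1,-5],[0,0,0,0,0,-5],[0,0,0,0,0,-5]]]' >/dev/null; python3 s.py; for i in 1 2 3 ; do python3 -c "" ; done; python3 -m creep '[[[0,0,0,0,0,-2.5],[0,0,0,0,0,-2.5]]]' >/dev/null; python3 s.py; python3 -m creep '[[[0,0,0,0,0,-2],[0,0,0,0,0,-2]]]' >/dev/null; python3 s.py
```

```text
t13.20 tcp [ 561.  -186.5  211.8] tilt-fix deg wx,wy [ 0.13 -0.02] yaw 124.51 F [-2.6  0.6  4.4] Tq [0.171 0.05  0.135] op 13.6 q6 -1.05
t13.37 tcp [ 560.9 -186.5  211.9] tilt-fix deg wx,wy [ 0.15 -0.05] yaw 119.14 F [-0.2  0.2  2.2] Tq [ 0.113 -0.051  0.117] op 13.3 q6 -0.96
t13.53 tcp [ 560.9 -186.5  211.9] tilt-fix deg wx,wy [ 0.17 -0.07] yaw 114.93 F [-0.7  0.6  3.3] Tq [ 0.115 -0.06   0.135] op 14.1 q6 -0.88
```

```bash
python3 -m creep '[[[0,0,0,0,0,-2],[0,0,0,0,0,-2]]]' >/dev/null; python3 s.py;python3 -m creep '[[[0,0,0,0,0,-1.5],[0,0,0,0,0,-1.5]]]' >/dev/null; python3 s.py;python3 -m creep '[[[0,0,0,0,0,-1.5],[0,0,0,0,0,-1.5]]]' >/dev/null; python3 s.py
```

```text
t13.70 tcp [ 560.8 -186.5  211.9] tilt-fix deg wx,wy [ 0.2  -0.09] yaw 110.77 F [0.1 1.1 1.2] Tq [ 0.1   -0.08   0.113] op 13.8 q6 -0.81
t13.87 tcp [ 560.7 -186.5  211.8] tilt-fix deg wx,wy [ 0.21 -0.11] yaw 107.63 F [-0.4  0.4  1.9] Tq [ 0.115 -0.084  0.145] op 13.8 q6 -0.75
t14.03 tcp [ 560.7 -186.4  211.8] tilt-fix deg wx,wy [ 0.23 -0.13] yaw 104.52 F [-0.   0.1  3. ] Tq [ 0.115 -0.102  0.102] op 13.4 q6 -0.7
```

```bash
python3 -m creep '[[[0,0,0,0,0,-1],[0,0,0,0,0,-1]]]' >/dev/null; python3 s.py;python3 -m creep '[[[0,0,0,0,0,-1],[0,0,0,0,0,-1]]]' >/dev/null; python3 s.py
```

```text
t14.20 tcp [ 560.7 -186.4  211.9] tilt-fix deg wx,wy [ 0.25 -0.14] yaw 102.41 F [-0.6  1.1  3.2] Tq [ 0.032 -0.08   0.122] op 13.8 q6 -0.66
t14.37 tcp [ 560.7 -186.4  211.9] tilt-fix deg wx,wy [ 0.25 -0.15] yaw 100.27 F [0.3 0.4 3.1] Tq [ 0.064 -0.013  0.111] op 13.8 q6 -0.62
```

```bash
python3 -m creep '[[[0,0,0,0.1,-0.1,-1],[0,0,0,0,0,-1]]]' >/dev/null; python3 s.py;python3 -m creep '[[[0,0,0,0,0,-1],[0,0,0,0,0,-1]]]' >/dev/null; python3 s.py;python3 -m creep '[[[0,0,0,0,0,-1],[0,0,0,0,0,-1]]]' >/dev/null; python3 s.py
```

```text
t14.53 tcp [ 560.4 -186.7  211.8] tilt-fix deg wx,wy [ 0.17 -0.1 ] yaw 98.1 F [0.2 1.4 2.5] Tq [ 0.138 -0.125  0.125] op 13.8 q6 -0.59
t14.70 tcp [ 560.4 -186.7  211.8] tilt-fix deg wx,wy [ 0.16 -0.1 ] yaw 95.88 F [-0.1 -0.5  2.2] Tq [0.001 0.026 0.162] op 13.4 q6 -0.55
t14.87 tcp [ 560.4 -186.7  211.8] tilt-fix deg wx,wy [ 0.16 -0.11] yaw 93.67 F [-0.2  0.   2.1] Tq [-0.007  0.076  0.265] op 13.3 q6 -0.51
```

```bash
python3 -m creep '[[[0,0,0,0.1,-0.1,-1]]]' >/dev/null; python3 s.py;python3 -m creep '[[[0,0,0,0,0,-1]]]' >/dev/null; python3 s.py;python3 -m creep '[[[0,0,0,0,0,-1]]]' >/dev/null; python3 s.py
```

```text
t14.95 tcp [ 560.2 -186.9  211.8] tilt-fix deg wx,wy [ 0.08 -0.06] yaw 92.59 F [-4.1 -3.6  3.2] Tq [-0.516  0.505  0.228] op 13.6 q6 -0.5
t15.03 tcp [ 560.1 -187.   211.8] tilt-fix deg wx,wy [ 0.08 -0.06] yaw 91.47 F [-1.1  0.1  1.4] Tq [ 0.026 -0.019  0.109] op 13.7 q6 -0.48
t15.12 tcp [ 560.1 -187.   211.9] tilt-fix deg wx,wy [ 0.07 -0.06] yaw 90.36 F [-2.3  0.9  3.6] Tq [-0.015  0.108  0.144] op 13.6 q6 -0.46
```

```bash
for i in 1; do python3 -m creep '[[[0,0,0,0,0,0]]]' >/dev/null; python3 s.py;python3 -m creep '[[[0,0,0,0,0,0]]]' >/dev/null; python3 s.py;python3 -m creep '[[[0,0,0,0,0,0]]]' >/dev/null; python3 s.py; done
python3 - <<'E'
from h import *
st=robot.observe(); np.save('st6.npy',st,allow_pickle=True)
a=viewer.read_camera('wrist');cv2.imwrite('pics/w6.png',a); b=viewer.read_camera('side');cv2.imwrite('pics/s6.png',b)
cv2.imwrite('pics/w6c.png',np.vstack([a[:330,140:540],cv2.resize(b[150:220,310:400],(400,266),interpolation=cv2.INTER_CUBIC)]))
E
```

```text
t15.20 tcp [ 560.1 -187.   211.8] tilt-fix deg wx,wy [ 0.07 -0.06] yaw 90.27 F [-1.1 -0.3  2.3] Tq [-0.107  0.109  0.171] op 13.5 q6 -0.46
t15.28 tcp [ 560.1 -187.   211.9] tilt-fix deg wx,wy [ 0.07 -0.06] yaw 90.26 F [-0.8 -0.1  3.7] Tq [-0.179  0.145  0.17 ] op 13.5 q6 -0.45
t15.37 tcp [ 560.1 -187.   211.8] tilt-fix deg wx,wy [ 0.07 -0.06] yaw 90.26 F [-2.1 -0.4  2.7] Tq [-0.171  0.184  0.167] op 13.8 q6 -0.45
```

View pics/w6c.png

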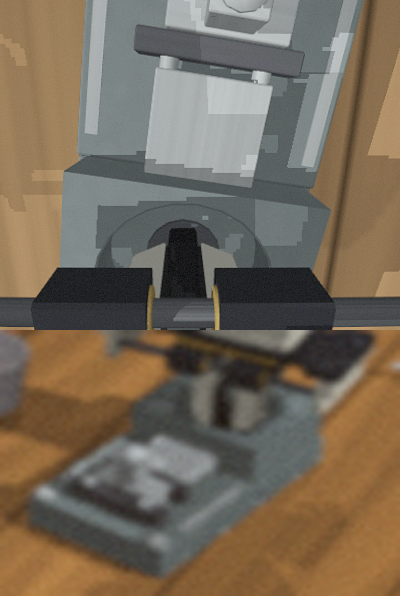

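The jaw is now up against the anvil foot, and the held torque of about 0.17 N m suggests clamping. As a second check I'll measure how far the spring has closed (gap between jaw and slide) before and after.

```bash
python3 - <<'E'
from h import *
ey=np.array([.146,.989]); ex=np.array([.989,-.146]); o=np.array([560.2,-185.0])
def prof(img,st,z):
    c=cam('wrist',np.load(st,allow_pickle=True).item()); g=cv2.cvtColor(cv2.imread(img),cv2.COLOR_BGR2GRAY).astype(np.float32)
    ys=np.arange(60,150,.25); out=[]
    for x in np.arange(-8,8.1,1):
        p=np.array([proj('wrist',np.append((o+ex*x+ey*y)/1000,z),c) for y in ys],np.float32)
        out.append(cv2.remap(g,p[None,:,0],p[None,:,1],cv2.INTER_LINEAR)[0])
    return ys,np.median(out,0)
for i,s in (('pics/w5.png','st5.npy'),('pics/w6.png','st6.npy')):
    ys,m=prof(i,s,.044); d=np.gradient(cv2.GaussianBlur(m[None],(0,0),2)[0])
    print(i,[(float(ys[k]),round(float(d[k]),1),int(m[k])) for k in range(2,len(d)-2) if abs(d[k])>1.2 and abs(d[k])==max(abs(d[k-2:k+3]))])
E
```

```text
pics/w5.png [(80.5, -13.1, 128), (85.0, 5.1, 99), (86.5, -8.8, 100), (87.75, 1.8, 84), (95.5, -1.4, 84), (97.25, 2.1, 86), (99.5, 1.8, 93), (101.5, 10.9, 133), (103.5, -11.5, 133), (105.75, 10.8, 127), (107.5, -2.1, 157), (110.0, 3.3, 167), (124.25, -1.3, 173), (128.0, -17.8, 120), (129.75, 5.2, 72), (136.75, 2.0, 90), (143.5, -16.8, 36)]
pics/w6.png [(76.0, 3.4, 180), (90.25, -15.8, 133), (94.25, -8.0, 92), (95.75, 6.2, 89), (106.0, 14.0, 139), (108.25, -14.7, 160), (114.0, 11.6, 150), (116.0, -3.0, 175), (119.25, -32.6, 58)]
```

```bash
python3 -m creep '[[[0,0,0,0,0,-1]]]' >/dev/null; python3 s.py;python3 -m creep '[[[0,0,0,0,0,-0.7]]]' >/dev/null; python3 s.py;python3 -m creep '[[[0,0,0,0,0,0]]]' >/dev/null; python3 s.py;python3 -m creep '[[[0,0,0,0,0,0]]]' >/dev/null; python3 s.py
```

```text
t15.55 tcp [ 560.1 -187.   211.8] tilt-fix deg wx,wy [ 0.07 -0.06] yaw 89.26 F [-1.7 -0.7  2.8] Tq [-0.1    0.216  0.192] op 14.0 q6 -0.44
t15.63 tcp [ 560.  -187.   211.8] tilt-fix deg wx,wy [ 0.07 -0.07] yaw 88.47 F [-2.2  1.2  2.5] Tq [-0.109  0.163  0.166] op 13.9 q6 -0.42
t15.72 tcp [ 560.  -187.   211.8] tilt-fix deg wx,wy [ 0.07 -0.07] yaw 88.4 F [-1.7 -0.8  1.8] Tq [-0.164  0.152  0.191] op 13.9 q6 -0.42
t15.80 tcp [ 560.1 -187.   211.8] tilt-fix deg wx,wy [ 0.07 -0.07] yaw 88.39 F [-1.1  0.1  3.1] Tq [-0.121  0.202  0.181] op 13.7 q6 -0.42
```

Torque is about 0.183 against a 0.123 baseline, so about 9 N of jaw force. The slide-travel estimate of 9–10 N agrees. Releasing and retreating.

```bash
python3 -m creep '[[[0,0,0,0,0,0],[0,0,0,0,0,0],[0,0,0,0,0,0],[0,0,0,0,0,0]]]' 0.48 >/dev/null; python3 s.py; python3 -m creep '[[[0,0.5,6,0,0,0],[0,0,10,0,0,0],[0,0,15,0,0,0],[0,0,20,0,0,0],[0,0,20,0,0,0]]]' >/dev/null; python3 s.py; python3 -m creep '[[[0,0,15,0,0,0],[0,-10,10,0,0,0],[0,0,0,0,0,0],[0,0,0,0,0,0]]]' >/dev/null; python3 s.py
python3 - <<'E'
from h import *
st=robot.observe(); np.save('st7.npy',st,allow_pickle=True)
a=viewer.read_camera('wrist');cv2.imwrite('pics/w7.png',a); b=viewer.read_camera('top');cv2.imwrite('pics/t7.png',b)
cv2.imwrite('pics/w7c.png',np.vstack([cv2.resize(a[0:260,200:460],(500,500)),b[100:300:2,100:600:1][:90]]))
E
```

```text
t16.13 tcp [ 560.3 -186.7  211.1] tilt-fix deg wx,wy [ 0.01 -0.03] yaw 88.32 F [-0.3  0.1  0.5] Tq [ 0.003 -0.129 -0.019] op 23.4 q6 -0.42
t16.55 tcp [ 559.1 -185.4  282.1] tilt-fix deg wx,wy [-0.25 -0.5 ] yaw 88.29 F [ 0.9  0.5 -0.2] Tq [-0.054 -0.113  0.004] op 23.5 q6 -0.42
t16.88 tcp [ 559.8 -195.3  316.9] tilt-fix deg wx,wy [0.03 0.12] yaw 88.32 F [-0.8 -0.4 -0.5] Tq [-0.015 -0.079  0.029] op 23.9 q6 -0.44
```

View pics/w7c.png

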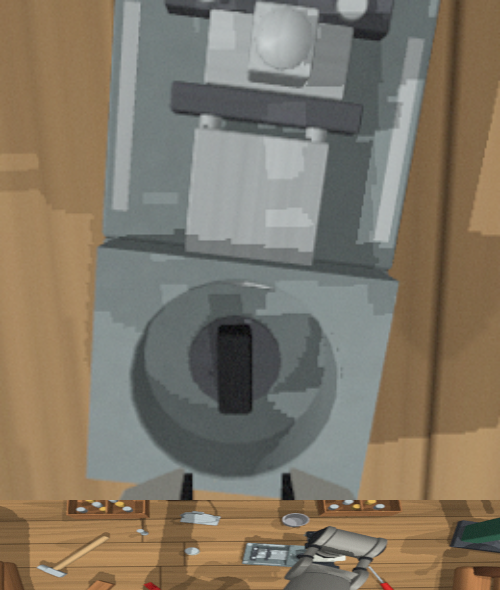

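The jaw is on the foot, the anvil is square against the stop, the hand is clear and the bystanders are in place. One numeric check of knob angle and jaw/slide gap follows, from about the same viewpoint as before tightening.

```bash
python3 - <<'E'
from h import *
ey=np.array([.146,.989]); ex=np.array([.989,-.146]); o=np.array([560.2,-185.0])
def rect(img,st,z,x,y,s=4):
    c=cam('wrist',np.load(st,allow_pickle=True).item()); im=cv2.imread(img).astype(np.float32)
    X,Y=np.meshgrid(np.arange(x[0],x[1],1/s),np.arange(y[0],y[1],1/s)); M=np.array([proj('wrist',np.append((o+ex*a+ey*b)/1000,z),c) for a,b in zip(X.ravel(),Y.ravel())],np.float32).reshape(*X.shape,2)
    return cv2.cvtColor(cv2.remap(im,M[...,0],M[...,1],cv2.INTER_LINEAR).astype(np.uint8),cv2.COLOR_BGR2GRAY)
for i,s in (('pics/w5.png','st5.npy'),('pics/w7.png','st7.npy')):
    for z in (.044,.048):
        m=np.median(rect(i,s,z,(-13,-10) if 0 else (-8,8),(60,140)),1).astype(np.float32); ys=np.arange(60,140,.25)
        d=np.gradient(cv2.GaussianBlur(m[None],(0,0),1.5)[0]); print(i,z,[(float(ys[k]),round(float(d[k]),1)) for k in range(2,len(d)-2) if abs(d[k])>3 and abs(d[k])==max(abs(d[k-2:k+3]))])
    g=rect(i,s,.05,(-22,22),(-22,22)); n,l,t,_=cv2.connectedComponentsWithStats((g<48).astype(np.uint8)); k=1+t[1:,4].argmax()
    pts=np.argwhere(l==k)[:,::-1].astype(np.float32); r=cv2.minAreaRect(pts); print(r[1][0]/4,r[1][1]/4,r[2])
E
python3 s.py
```

```text
pics/w5.png 0.044 [(80.5, -15.7), (85.25, 6.7), (86.5, -11.8), (101.5, 12.3), (103.5, -13.4), (105.75, 12.3), (107.5, -3.4), (110.25, 3.3), (128.0, -20.8), (129.75, 6.5)]
pics/w5.png 0.048 [(80.5, -15.8), (85.25, 6.6), (86.5, -11.8), (101.25, 12.7), (103.25, -13.2), (105.5, 12.2), (107.0, -3.1), (110.0, 3.4), (127.5, -21.2), (129.0, 6.5)]
18.75 33.75 90.0
pics/w7.png 0.044 [(90.5, -15.4), (94.25, -8.3), (95.75, 6.3), (106.0, 15.3), (108.0, -15.7), (112.0, 13.1), (113.75, -3.6), (134.25, -17.7), (135.5, -17.7)]
pics/w7.png 0.048 [(90.25, -15.7), (92.75, 3.0), (94.0, -8.9), (95.5, 6.1), (105.5, 15.6), (107.5, -16.2), (111.5, 13.2), (113.25, -3.8), (133.5, -17.8), (134.5, -17.6)]
14.272468566894531 37.356407165527344 7.275004863739014
t16.98 tcp [ 559.8 -195.2  316.1] tilt-fix deg wx,wy [0.01 0.06] yaw 88.33 F [-0.2 -0.3  0.3] Tq [ 0.037 -0.049 -0.069] op 23.5 q6 -0.44
```

The knob angle (82.7°) and slide travel (10 mm) agree with the wrist, but the jaw-gap reading is ambiguous (8–16 N). I'll do one rectified before/after comparison of the jaw/slide gap.

```bash
python3 - <<'E'
from h import *
ey=np.array([.146,.989]); ex=np.array([.989,-.146]); o=np.array([560.2,-185.0])
def rect(img,st,z,x,y,s=8):
    c=cam('wrist',np.load(st,allow_pickle=True).item()); im=cv2.imread(img)
    X,Y=np.meshgrid(np.arange(x[0],x[1],1/s),np.arange(y[1],y[0],-1/s)); M=np.array([proj('wrist',np.append((o+ex*a+ey*b)/1000,z),c) for a,b in zip(X.ravel(),Y.ravel())],np.float32).reshape(*X.shape,2)
    return cv2.remap(im,M[...,0],M[...,1],cv2.INTER_CUBIC)
A=rect('pics/w5.png','st5.npy',.044,(-40,8),(74,114)); B=rect('pics/w7.png','st7.npy',.044,(-40,8),(84,124))
for im,y0 in ((A,74),(B,84)):
    for y in range(y0,y0+40,2): cv2.putText(im,str(y),(2 if y%4==0 else 30,320-(y-y0)*8+4),0,.35,(0,0,255)); cv2.line(im,(60,320-(y-y0)*8),(66,320-(y-y0)*8),(0,0,255))
cv2.imwrite('pics/cmp.png',np.hstack([A,B]))
E
```

```text
(no output)
```

View pics/cmp.png

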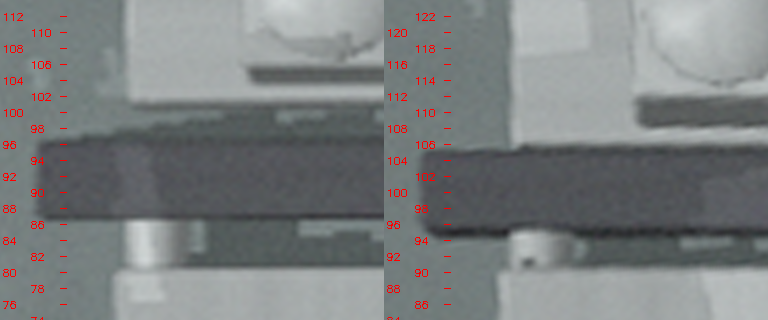

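The camera sees part of the jaw's rear face in the second picture. The jaw's top rear edge is at 95.6 (86.7 before) and its front edge at about 105.6 (96.5 before). The jaw moved about 9.0 mm and the slide 10.1 mm. That is about 1.0–1.2 mm of spring, or 7–8.5 N, consistent with about 9 N from torque. Handing in.

```bash
python3 -c "
from cell import robot; print(robot.hand_in())"
```

```text
the job is handed in; nothing more can be done
None
```

I stood the steel anvil (not the red one) in the slot and let go of it. I then turned the knob about 83° (1.44 rad) clockwise by feel, released it, lifted clear and handed in at about 17 s of the 64 s. No verdict is reported.

**Last checks:**
- **Jaw force:** I estimate 7–9 N, from two measurements. The knob torque was about 0.18 N m, against 0.12 N m before the jaw closed, which gives about 9 N. The slide moved about 10 mm and the jaw about 9 mm, so the spring closed about 1.0–1.2 mm, which gives about 7–8.5 N.
- **Anvil:** it looks upright and square against the stop in the pictures; I did not measure its final angle.
- **Bystanders:** they look undisturbed in the final top view, as far as the small crop shows.
- **Hand:** it is clear of everything, with contact force at noise level.

**What disagreed:**
- **Torque reading:** there was a short peak of 0.27 and then 0.23 N m just before the end, then it dropped back. I did not explain it; taken as steady, it would mean about 20 N of jaw force.
- **Jaw-gap reading:** my first one suggested about 16 N. I put that down to the jaw's rear face showing in the second picture.
- **Well contact:** the fingertips felt about 8 N upward once while going into the well, probably on the knob's skirt. I raised them at once.

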